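Shut and latch the vacuum sealer, then start it

ROBOT

A 6-joint arm with a two-finger parallel gripper is mounted at the origin on the work surface. World frame = base frame: x ahead of the robot, y to its left, z up, the work surface at z = 0. Lengths are in m, angles in degrees, forces in N, time in s.
With the tool pointing down it reaches from about 0.4 to 0.925 m from the base axis. Payload 12.5 kg.
Tool frame: the origin (TCP) lies on the centre line of the jaws, within the pads' length; the fingertips stand 19 mm ahead of it and the grasp point (between the pads) is the TCP; z points along the fingers, y is the line along which they close (so a half turn about z gives the same grasp; the last joint's range is limited). The gripper opens to 95 mm and grips with 3 to 60 N. Pads are 20 mm wide; open, the fingers measure 119 mm over their backs; the gripper's body (75 mm by 180 mm) begins 59 mm behind the grasp point.
Start: joints at [-69.878, 28.126, 89.318, -0, 62.55, -6.05], TCP at [0.276, -0.561, 0.234] pointing down, gripper open.
Joint ranges: [-177.58, 177.58], [-47.91, 125.51], [2.72, 160], [-65.01, 245.01], [3.68, 167.84], [-153.87, 153.87]. Speed limits (degrees/s): [127.2, 127.2, 159.86, 180, 180, 180].

INTERFACE

Orientations are given as [roll, pitch, yaw] about the fixed x, y, z axes, in that order (R = Rz(yaw) Ry(pitch) Rx(roll)).
In Python, from cell import * gives the robot as it stands. The module is installed in compiled form; this text tells all that it offers.
- The arm moves only by the shell command python3 -m inch 'ROWS' [FORCE]. ROWS is JSON, a list of rows, each a list of 7 numbers: the shift along the tool's x, y, z in mm, then the turn, a rotation vector about the tool's x, y, z in rad, then the finger opening in mm, from 0 to 95.1. In form: [[tx, ty, tz, rx, ry, rz, jaw], ...]. A call has 1 to 20 rows; each row is the pose to reach, as a shift and turn from the pose commanded when the call began, along the tool's axes at that moment; what a row does not reach only later rows make up. A row lasts 1/12 s, in which the tool goes at most 41.7 mm and 7.16 degrees, less where a joint would pass 70% of its speed; a pose out of reach is approached as far as the arm can. A call with a gripper value outside its range is refused whole. The fingers move at their own pace and stop on an object; FORCE is the grip in N (left out, the last holds). Time passes only in rows, so rows that repeat a pose let the fingers close. It gives the time, the measured TCP pose, the force, the opening and the grip force at its end, in the units of the state.
- read_state(): the state, without advancing time (a new reading comes with each control period).
- camera(name): name is "scene" or "top" or "wrist"; returns (picture, depth): 480x640x3 uint8, red, green, blue; 480x640 float32, m along the optical axis (not along the pixel's ray), 0 where there is no reading.
- calibration(name): a dict with "fx", "fy", "cx", "cy" (pixels), "dist" ([k1, k2, p1, p2, k3] as OpenCV has them; the pictures are not rectified), "R" (3x3) and "t" (3): a world point X has camera coordinates R X + t. Camera axes: x right, y down, z forward; pixel columns grow to the right and rows downward; lengths in m; the calibration is good to about 2 mm. A picture is of the moment at which its call begins: read the wrist's pose just before it. calibration takes no time and is no camera call; for the wrist camera it gives the pose at the moment of the call.
- finish_job(): hands the job in; it is judged then, once.
The state is a dict: "t": time; "joints": joint angles; "qvel": joint speeds; "joint_efforts": joint torques, N m; "eef_pos": TCP position; "orientation": TCP orientation; "ft_force": force on the tool from outside, world axes, zero at the start; "moment": the same for the moment, N m; "opening": finger opening in m; "finger_force": force on a finger pad.
Only numpy, scipy, OpenCV 4.12 (cv2) and the standard library are available. Lean on these libraries where they do the work, as an engineer would, in place of code of your own. Each camera call takes 0.05 s, during which the arm holds its last target. There are 200 camera calls.

TASK

Shut the lid of the vacuum food sealer fully with its steel hasp still folded back, then swing the hasp over to the front and press it down until the orange spring catch snaps back over its end, pressing firmly but without forcing anything. Once it is latched, press the yellow key fully down and let it come up, then press the green key the same way and let it go. Do not press the red or white key, and leave the bottle, jar, bowl, mug, spatula and can as they stand.

Things in the scene. Friction and masses are not known exactly. Their poses are not given: they have to be found in the camera images.
- sealer: Vacuum food sealer, white plastic, fixed, 325 (x) by 300 mm (y). Origin: centre of underside at counter height; its -x is its front, turned roughly to the robot. Chamber (own x -35 to 150 mm, rim 75 mm high) behind, under the grey lid; in front a deck (x -175 to -35, 60 mm high) with four round keys and, mid-front, the catch post (x -171 to -147, y -28 to 28, 111 mm high).
- lid (a joint): Lid angle: 0 fully shut, grows as its front edge rises, to 1.3 rad. Grey plate 175 x 290 mm, 30 mm thick, top 105 mm high when shut. Hinge axis along the sealer's y at sealer x 140 mm, height 75 mm. Stiff: stays where left; 2 N at its edge moves it, and up to 12 N squeezes the rubber seal it meets in the last 0.03 rad. Two black lips jut 17 mm past its front edge.
- lid_edge (a point): Point on the lid's top face in its middle (y = 0), 165 mm from the lid's hinge, 10 mm behind the front edge. The hasp is hinged close to it, so push the lid 60 to 110 mm to either side of this point along the sealer's y.
- hasp (a joint): Hasp angle relative to the lid: 0 = forward, level over the deck, its end under the catch (latched); pi/2 = straight up from the shut lid; 2.7 = stop, folded back over the lid. Stiff (about 0.5 N at its end), stays where left. It swings freely until its end meets the catch about 0.2 rad from shut; then 8 to 18 N down on the red pad snaps it past.
- hasp_hinge (a point): Middle of the hasp's hinge barrel (12 mm diameter), on the lid's top front edge; axis along the sealer's y. With the lid shut it is at sealer x -35 mm, y 0, height 108 mm.
- hasp_end (a point): Middle of the hasp's free end, 100 mm from its hinge axis. The hasp is a flat steel strap 100 mm long, 32 mm wide, 5 mm thick, with a red pad 28 by 24 mm on each face; the point is at half thickness. Its -x axis points from the hinge to the free end.
- hasp_pad (a point): Centre of the hasp's red pad, 70 mm from the hinge axis, on the face that is uppermost when the hasp lies over the catch. Press here to snap the hasp home.
- catch (a joint): Spring catch (orange, 36 mm wide) on the catch post: travel in m, 0 at rest, up to 0.010 when pushed back towards the sealer's front. The hasp's end pushes it back 5 mm along its 45 degree slope and it springs back to 0 over the hasp.
- catch_nose (a point): Front tip of the catch's nose, at sealer x -130 mm, y 0, height 113.5 mm when at rest. The nose is 3 mm thick, points to the sealer's +x and overlaps the latched hasp's end by 5 mm; its slope rises from here to 129 mm height.
- key_yellow_top (a point): Centre of the top of the yellow key (vacuum key, the first to press): a round spring button 28 mm in diameter in a black collar of 44 mm diameter on the deck; its top is 82 mm above the counter, 10 mm above its collar. The four keys may be in any order, two on either side of the catch, 52 mm apart in a pair.
- key_yellow (a joint): Travel of the yellow key in m: 0 released, 0.006 fully down (5 N); counts as pressed from 0.0045.
- key_green_top (a point): Centre of the top of the green key (start key, the second to press): a round spring button 28 mm in diameter in a black collar of 44 mm diameter on the deck; its top is 82 mm above the counter, 10 mm above its collar. The four keys may be in any order, two on either side of the catch, 52 mm apart in a pair.
- key_green (a joint): Travel of the green key in m: 0 released, 0.006 fully down (5 N); counts as pressed from 0.0045.
- key_red_top (a point): Centre of the top of the red key (cancel key, not to be pressed): a round spring button 28 mm in diameter in a black collar of 44 mm diameter on the deck; its top is 82 mm above the counter, 10 mm above its collar. The four keys may be in any order, two on either side of the catch, 52 mm apart in a pair.
- key_red (a joint): Travel of the red key in m: 0 released, 0.006 fully down (5 N); counts as pressed from 0.0045.
- key_white_top (a point): Centre of the top of the white key (lamp key, not to be pressed): a round spring button 28 mm in diameter in a black collar of 44 mm diameter on the deck; its top is 82 mm above the counter, 10 mm above its collar. The four keys may be in any order, two on either side of the catch, 52 mm apart in a pair.
- key_white (a joint): Travel of the white key in m: 0 released, 0.006 fully down (5 N); counts as pressed from 0.0045.
- oil_bottle: Bystander, to be left alone: amber oil bottle with a red cap, 68 mm diameter, 240 mm tall, standing beside the sealer. Origin: centre of its underside.
- spice_jar: Bystander, to be left alone: small glass spice jar with a red cap, 54 mm diameter, 95 mm tall, standing beside the sealer. Origin: centre of its underside.
- sugar_bowl: Bystander, to be left alone: white bowl, 110 mm across, 60 mm tall, standing beside the sealer. Origin: centre of its underside.
- mug: Bystander, to be left alone: blue mug, 80 mm diameter, 90 mm tall, standing beside the sealer. Origin: centre of its underside.
- spatula: Bystander, to be left alone: orange-handled spatula, 280 mm long, lying on the counter in front of the sealer. Origin: middle of its underside.
- food_can: Bystander, to be left alone: food can, 74 mm diameter, 100 mm tall. Origin: centre of its underside.

How it is judged (in metres and radians):
On the way, in this order (a step that is already met when the one before it is completed fails the run):
1. the lid is down on its seal while the hasp is still folded back or upright (value of joint lid below 0.06 rad and value of joint hasp above 1.2 rad), for 0.1 s.
2. the hasp lies home with the catch sprung back over its end (value of joint lid below 0.025 rad and value of joint hasp below 0.05 rad and value of joint catch below 0.002 m), for 0.2 s.
3. the yellow key is pressed down, alone (value of joint key_yellow above 0.0045 m and value of joint key_green below 0.002 m), for 0.05 s.
4. the yellow key is up again (value of joint key_yellow below 0.0015 m and value of joint key_green below 0.002 m), for 0.05 s.
5. the green key is pressed down, alone (value of joint key_green above 0.0045 m and value of joint key_yellow below 0.002 m), for 0.05 s.
At the end, for the whole second after the job is handed in: The lid is shut (within 0.025 rad), the hasp is down (within 0.05 rad) with the catch sprung back over its end (within 2 mm of rest), all four keys are up (within 1.5 mm), and the six bystanders stand upright within 30 mm of where they began (all of step 2 and value of joint each of key_yellow, key_green, key_red, key_white below 0.0015 m and distance of each of oil_bottle, spice_jar, sugar_bowl, mug, spatula, food_can from where it was at the start of the episode below 0.03 m and angle between each of oil_bottle, spice_jar, sugar_bowl, mug, spatula, food_can's own z axis and vertical below 0.2 rad); the robot touches nothing.
It fails at once if the red or the white key is pressed (value of joint any of key_red, key_white above 0.0035 m).
It fails at once if the yellow or green key is pressed before the hasp is over the catch (value of joint hasp above 0.15 rad and value of joint any of key_yellow, key_green above 0.0035 m).
It fails at once if the sealer is forced: more than 80 N on it, its lid, hasp or catch (contact force between any of the arm, the fingers and sealer above 80 N).
It fails at once if a bystander is moved by 30 mm or tipped over (distance of any of oil_bottle, spice_jar, sugar_bowl, mug, spatula, food_can from where it was at the start of the episode above 0.03 m or angle between any of oil_bottle, spice_jar, sugar_bowl, mug, spatula, food_can's own z axis and vertical above 0.3 rad).
It also fails if it takes over 62 s, if anything falls off the work surface, if the arm or the gripper's body presses on something with over 40 N, if the wrist force passes 120 N, or if a joint passes its speed limit or range.

## Working session

There is one attempt and no reset: what is moved stays moved. The work goes in short steps, Python scripts to look and compute and a shell command to move; the robot and the scene stay as the last step left them, time stands still between calls to the robot, and variables do not carry over. Pictures are saved under pics/ and viewed, at most 10 in all, crops included, and the job is handed in when it is done.

```bash
mkdir -p pics; python3 - <<'E'
from cell import *
import cv2,numpy as np
s=read_state();print(s)
for n in("scene","top"):
    p,d=camera(n);cv2.imwrite(f"pics/{n}0.png",p[:,:,::-1]);np.save(f"{n}0.npy",d)
    c=calibration(n);print(n,{k:np.round(v,4).tolist() for k,v in c.items()},(d>0).mean())
E
```

```text
{'t': 0.0, 'joints': array([-6.98768984e+01,  2.81636291e+01,  8.93522292e+01,  6.56759226e-04,
        6.25499980e+01, -6.05242568e+00]), 'qvel': array([-0.02918255,  0.0349633 , -0.05561167, -0.03937762,  0.001483  ,
       -0.01719238]), 'joint_efforts': array([-2.37888584e-03, -6.12646222e+01, -2.58187634e+01,  6.91224751e-02,
        4.82069829e-02, -1.82849512e-04]), 'eef_pos': array([ 0.27562054, -0.56067267,  0.23305472]), 'orientation': array([-1.79934572e+02, -7.52300131e-03,  2.61752199e+01]), 'ft_force': array([-0.02002748,  0.17092965, -0.30769877]), 'moment': array([-0.00385622, -0.01579379,  0.0026157 ]), 'finger_force': 0.0, 'opening': 0.09510085650826174}
scene {'fx': 587.9939, 'fy': 587.9939, 'cx': 318.8372, 'cy': 229.0748, 'dist': [-0.1826, 0.0, 0.0, 0.0, 0.0], 'R': [[0.3511, 0.9363, 0.0075], [0.7099, -0.261, -0.6541], [-0.6105, 0.235, -0.7564]], 't': [-0.2285, -0.3257, 1.7732]} 0.995908203125
top {'fx': 591.3497, 'fy': 591.3497, 'cx': 315.3767, 'cy': 242.635, 'dist': [0.0357, 0.0, 0.0, 0.0, 0.0], 'R': [[0.0139, -0.9999, -0.0073], [-0.9827, -0.0123, -0.1847], [0.1846, 0.0097, -0.9828]], 't': [0.0102, 0.5573, 1.0373]} 0.9961328125
```

View pics/scene0.png

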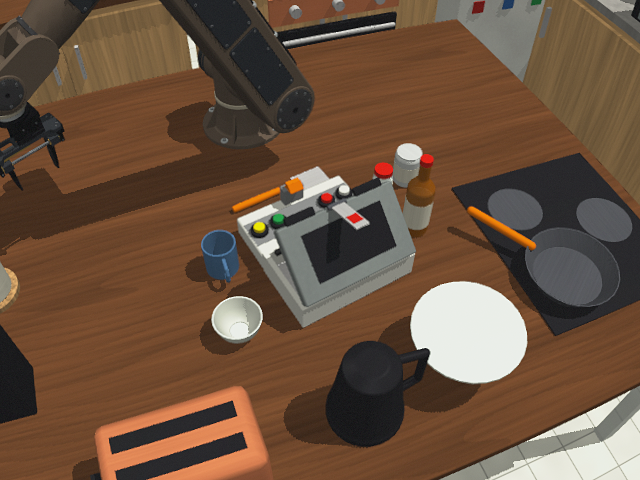

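View pics/top0.png

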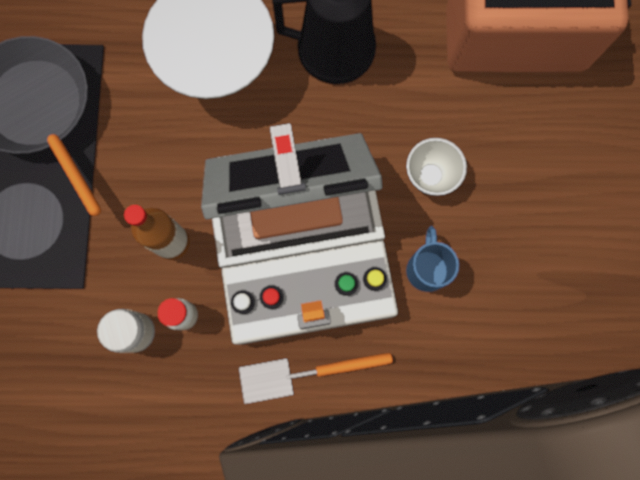

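The scene view shows the sealer with its lid half open and the hasp folded back. The top view gives white (242,302), red (271,297), green (347,283), yellow (375,279), catch (313,312), hasp hinge about (290,188) and hasp end (281,128). Next I measure these in both views.

```bash
cat > h.py <<'E'
from cell import *
import cv2,numpy as np
def unp(c,pix):
    K=np.array([[c['fx'],0,c['cx']],[0,c['fy'],c['cy']],[0,0,1]])
    return cv2.undistortPoints(np.array(pix,float).reshape(-1,1,2),K,np.array(c['dist'],float))[:,0]
def world(c,pix,d):
    n=unp(c,pix); z=np.array([np.median(d[int(round(v))-2:int(round(v))+3,int(round(u))-2:int(round(u))+3]) for u,v in pix])
    return (np.c_[n,np.ones(len(n))]*z[:,None]-np.array(c['t']))@np.array(c['R'])
def tri(c1,p1,c2,p2):
    P=[np.c_[c['R'],np.array(c['t'])] for c in(c1,c2)]
    X=cv2.triangulatePoints(P[0],P[1],unp(c1,p1).T,unp(c2,p2).T);return (X[:3]/X[3]).T
def blob(img,p,r=9):
    "centroid of pixels similar to the colour at p"
    u,v=map(int,p);w=img[v-r:v+r+1,u-r:u+r+1].astype(float);ref=np.median(img[v-1:v+2,u-1:u+2].reshape(-1,3),0)
    m=(np.linalg.norm(w-ref,axis=2)<70).astype(np.uint8);_,l=cv2.connectedComponents(m)
    y,x=np.nonzero(l==l[r,r]);return [u-r+x.mean(),v-r+y.mean()]
E
python3 - <<'E'
from h import *
np.set_printoptions(precision=4,suppress=True)
T={'white':(242,302),'red':(271,297),'green':(347,283),'yellow':(375,279),'pad':(283,145)}
S={'white':(344,190),'red':(327,198),'green':(279,219),'yellow':(259,228),'pad':(355,218)}
it=cv2.imread('pics/top0.png');iS=cv2.imread('pics/scene0.png')
dt,ds=np.load('top0.npy'),np.load('scene0.npy');ct,cs=calibration('top'),calibration('scene')
for k in T:
    a,b=blob(it,T[k]),blob(iS,S[k])
    print(k,np.round(a,1),np.round(b,1),'tri',tri(ct,[a],cs,[b])[0],'dT',world(ct,[a],dt)[0],'dS',world(cs,[b],ds)[0])
o=dict(catch=(313,308),post=(316,322),hend=(280,127),hhinge=(289,186),lidL=(208,206),lidR=(378,182),lidBL=(210,160),lidBR=(362,140),lidmid=(240,190),lidmidR=(340,172),bottlecap=(135,214),jar=(172,312),bowl=(437,165),mug=(433,260),can=(120,330),spat=(265,380),spath=(355,365),fl=(234,340),fr=(394,313))
for k,v in o.items(): print(k,world(ct,[v],dt)[0])
E
```

```text
white [241.2 301.1] [343.7 188.6] tri [0.4449 0.1447 0.0829] dT [0.4454 0.1462 0.0822] dS [0.4454 0.143  0.0837]
red [270.3 296. ] [326.2 196.7] tri [0.4546 0.0939 0.0809] dT [0.455  0.0953 0.0815] dS [0.4564 0.0917 0.0832]
green [346.1 282.6] [277.9 217.5] tri [ 0.48   -0.0396  0.0816] dT [ 0.4803 -0.0379  0.0829] dS [ 0.4797 -0.0412  0.0817]
yellow [375.  277.5] [258.9 226.1] tri [ 0.4899 -0.0906  0.0809] dT [ 0.4901 -0.0891  0.0817] dS [ 0.4896 -0.092   0.0812]
pad [283.1 144.1] [354.4 217.8] tri [0.6762 0.0669 0.2446] dT [0.6767 0.0682 0.2442] dS [0.6764 0.0654 0.245 ]
catch [0.4315 0.0193 0.1272]
post [0.4091 0.014  0.1106]
hend [0.7025 0.0733 0.2498]
hhinge [0.6138 0.0584 0.2284]
lidL [0.5826 0.1859 0.2179]
lidR [ 0.6265 -0.0824  0.2128]
lidBL [0.6965 0.2089 0.1032]
lidBR [ 0.7299 -0.0632  0.1237]
lidmid [0.614  0.1388 0.2011]
lidmidR [ 0.6463 -0.0222  0.2006]
bottlecap [0.563  0.2924 0.24  ]
jar [0.424  0.2633 0.0947]
bowl [ 0.7229 -0.2179  0.0087]
mug [ 0.535  -0.2066  0.0055]
can [0.3922 0.3489 0.0993]
spat [0.3076 0.1075 0.0016]
spath [ 0.3372 -0.0575  0.0197]
fl [0.3783 0.1594 0.0589]
fr [ 0.4298 -0.1249  0.0576]
```

```bash
cat >> h.py <<'E'
O=np.array([.568,.046]);YAW=np.deg2rad(10.8)
ex=np.array([np.cos(YAW),np.sin(YAW)]);ey=np.array([-ex[1],ex[0]])
def own(X): X=np.asarray(X);return np.r_[(X[:2]-O)@ex,(X[:2]-O)@ey,X[2]]*1000
def shift(p):
    "tool shift (mm) to bring TCP to sealer coords p (mm)"
    from scipy.spatial.transform import Rotation as Ro
    s=read_state();w=np.r_[O+p[0]/1e3*ex+p[1]/1e3*ey,p[2]/1e3]
    return np.round(Ro.from_euler('xyz',s['orientation'],degrees=True).inv().apply(w-s['eef_pos'])*1e3,1)
E
python3 -c "
from h import *
print(shift([48,-85,265]))"
python3 -m inch '[[553,-320,-40,0,0,0.269,0],[553,-320,-40,0,0,0.269,0],[553,-320,-40,0,0,0.269,0],[553,-320,-40,0,0,0.269,0],[553,-320,-40,0,0,0.269,0],[553,-320,-40,0,0,0.269,0],[553,-320,-40,0,0,0.269,0],[553,-320,-40,0,0,0.269,0],[553,-320,-40,0,0,0.269,0],[553,-320,-40,0,0,0.269,0],[553,-320,-40,0,0,0.269,0],[553,-320,-40,0,0,0.269,0],[553,-320,-40,0,0,0.269,0],[553,-320,-40,0,0,0.269,0],[553,-320,-40,0,0,0.269,0],[553,-320,-40,0,0,0.269,0],[553,-320,-40,0,0,0.269,0],[553,-320,-40,0,0,0.269,0],[553,-320,-40,0,0,0.269,0],[553,-320,-40,0,0,0.269,0]]' 5
python3 -c "
from h import *
s=read_state();print(own(s['eef_pos']),s['orientation'],s['opening'],shift([48,-85,234]))
p,d=camera('wrist');cv2.imwrite('pics/w1.png',p[:,:,::-1])"
```

```text
[ 553.8 -320.9  -31.5]
t: 1.77
eef_pos: [0.6302, -0.0312, 0.2736]
orientation: [180.0, 0.0, 10.7]
ft_force: [0.5, -0.6, 0.1]
opening: 0.0005
finger_force: 0.0
[ 46.64893934 -87.47018559 273.58615935] [1.79992877e+02 2.55453801e-02 1.06715254e+01] 0.0005040554714750056 [ 1.4 -2.5 39.6]
```

View pics/w1.png

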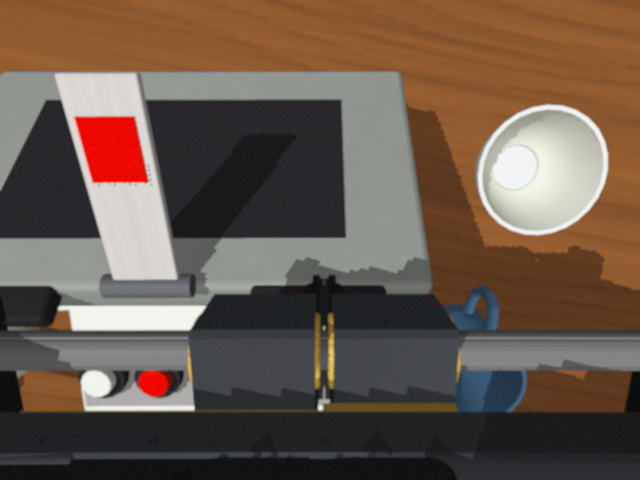

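The wrist view shows the closed tips at (325,280), near the lid's front edge, well right of the hasp hinge barrel (147,285). I will press the lid along its arc.

```bash
python3 -m inch '[[15,0,10,0,0,0,0],[15,0,25,0,0,0,0],[15,0,35,0,0,0,0],[14,0,40,0,0,0,0],[10,0,45,0,0,0,0],[3,0,50,0,0,0,0],[-3,0,55,0,0,0,0],[-8,0,60,0,0,0,0],[-13,0,65,0,0,0,0],[-18,0,71,0,0,0,0],[-23,0,77,0,0,0,0],[-28,0,84,0,0,0,0],[-32,0,90,0,0,0,0]]'
```

```text
t: 2.9
eef_pos: [0.5985, -0.0358, 0.1828]
orientation: [-180.0, 0.0, 10.8]
ft_force: [-0.3, -0.9, 3.4]
opening: 0.0009
finger_force: 1.2
```

```bash
python3 -m inch '[[-4,0,7,0,0,0,0],[-8,0,14,0,0,0,0],[-12,0,21,0,0,0,0],[-15,0,28,0,0,0,0],[-17,0,34,0,0,0,0],[-20,0,40,0,0,0,0],[-22,0,46,0,0,0,0],[-23,0,50,0,0,0,0],[-24,0,53,0,0,0,0],[-24,0,55,0,0,0,0]]'
```

```text
t: 3.73
eef_pos: [0.5754, -0.0403, 0.1282]
orientation: [-180.0, 0.1, 10.8]
ft_force: [-3.9, -1.3, 4.4]
opening: 0.0001
finger_force: 2.2
```

```bash
python3 -m inch '[[0,0,1,0,0,0,0],[0,0,2,0,0,0,0],[0,0,3,0,0,0,0],[0,0,4,0,0,0,0],[0,0,4,0,0,0,0]]'
```

```text
t: 4.15
eef_pos: [0.5751, -0.0404, 0.125]
orientation: [-180.0, 0.1, 10.8]
ft_force: [-4.0, -0.3, 5.5]
opening: 0.0003
finger_force: 2.5
```

```bash
python3 -m inch '[[0,0,0.5,0,0,0,0],[0,0,1,0,0,0,0],[0,0,1.5,0,0,0,0],[0,0,2,0,0,0,0],[0,0,2,0,0,0,0]]'
```

```text
t: 4.57
eef_pos: [0.5751, -0.0404, 0.1242]
orientation: [180.0, 0.1, 10.8]
ft_force: [-11.1, -0.5, 21.5]
opening: 0.0006
finger_force: 10.4
```

```bash
python3 -m inch '[[0,0,-30,0,0,0,0],[0,0,-60,0,0,0,0],[0,0,-91,0,0,0,60],[25,-40,-91,0,0,0,60],[51,-86,-91,0,0,0,60],[51,-86,-91,0,0,0,60],[51,-86,-91,0,0,0,60],[51,-86,-91,0,0,0,60]]'
python3 - <<'E'
from h import *
s=read_state();print(own(s['eef_pos']),s['opening'])
for n in ('wrist','top'):
    c=calibration(n);p,d=camera(n);cv2.imwrite(f'pics/{n}2.png',p[:,:,::-1])
    np.savez(f'{n}2.npz',d=d,**c)
E
```

```text
t: 5.23
eef_pos: [0.6098, 0.0544, 0.2134]
orientation: [180.0, 0.0, 10.9]
ft_force: [-0.0, 0.1, -0.3]
opening: 0.0349
finger_force: 0.0
[ 42.64195666   0.41220507 213.36551935] 0.03494799166643714
```

View pics/wrist2.png

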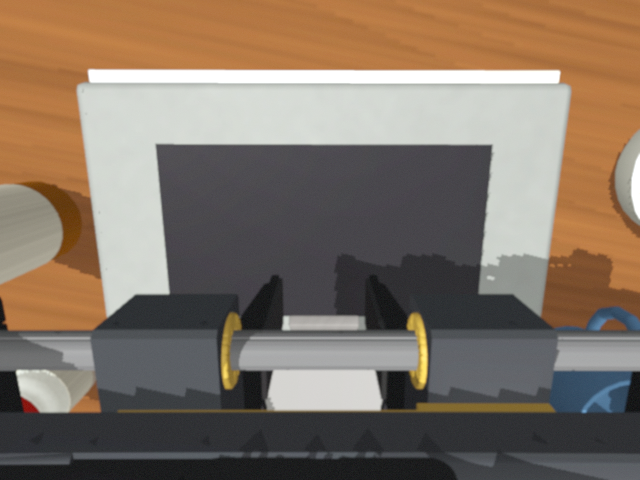

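The lid lies flat, and the hasp end (row 317, columns 281–367, centre 324) sits between the opening fingers (279 and 374). I will check lid heights and the hasp end by depth.

```bash
python3 - <<'E'
from h import *
np.set_printoptions(precision=1,suppress=True)
w=np.load('wrist2.npz')
for p in [(290,319),(324,319),(360,319),(285,324),(364,324),(130,120),(130,300),(530,120),(530,240),(324,110)]: print(p,own(world(w,[p],w['d'])[0]))
print(shift([42,0,144]))
E
```

```text
(290, 319) [ 28.3  15.2 185.2]
(324, 319) [ 28.3  -0.3 185.4]
(360, 319) [ -7.9 -24.2 105.6]
(285, 324) [-11.5  25.3 105.6]
(364, 324) [-11.2 -26.9 106.2]
(130, 120) [118.1 113.4 105. ]
(130, 300) [ 76.1  40.7 280.8]
(530, 120) [ 118.2 -121.2  105.3]
(530, 240) [  45.7 -130.1  105.1]
(324, 110) [123.9  -0.4 104.8]
[-0.1 -0.9 69.4]
```

Lid shut (105 mm everywhere); the hasp end is at own (28, 0, 185), so hasp angle is about 2.26. I grip at r = 85: own (19, 0, 174).

```bash
python3 -m inch '[[-12,0,0,0,0,0,60],[-24,0,0,0,0,0,60],[-24,0,0,0,0,0,60],[-24,0,0,0,0,0,60],[-24,0,0,0,0,0,60],[-24,0,13,0,0,0,60],[-24,0,26,0,0,0,60],[-24,0,39,0,0,0,60],[-24,0,39,0,0,0,24],[-24,0,39,0,0,0,24],[-24,0,39,0,0,0,24],[-24,0,39,0,0,0,24],[-24,0,39,0,0,0,24],[-24,0,39,0,0,0,24]]' 6; python3 -c "
from h import *
s=read_state();print(own(s['eef_pos']))
a0=2.256
for a in np.arange(2.256,.4,-.1): print(round(a,2),np.round([-85*(np.cos(a)-np.cos(a0)),-85*(np.sin(a)-np.sin(a0))],1))"
```

```text
t: 6.5
eef_pos: [0.5866, 0.0499, 0.1754]
orientation: [-180.0, -0.1, 10.7]
ft_force: [0.4, 4.9, 2.2]
opening: 0.0321
finger_force: 6.0
[ 18.97494731   0.32542306 175.36572537]
2.26 [-0. -0.]
2.16 [-6.8 -5. ]
2.06 [-14.1  -9.4]
1.96 [-21.9 -13. ]
1.86 [-29.9 -15.8]
1.76 [-38.1 -17.7]
1.66 [-46.6 -18.9]
1.56 [-55.  -19.2]
1.46 [-63.5 -18.6]
1.36 [-71.9 -17.2]
1.26 [-80.1 -15. ]
1.16 [-88. -12.]
1.06 [-95.6  -8.2]
0.96 [-102.8   -3.6]
0.86 [-109.5    1.6]
0.76 [-115.6    7.5]
0.66 [-121.1   14. ]
0.56 [-126.   21.]
0.46 [-130.1   28.4]
```

```bash
python3 -m inch '[[-7,0,-5,0,0,0,24],[-14,0,-9,0,0,0,24],[-22,0,-13,0,0,0,24],[-30,0,-16,0,0,0,24],[-38,0,-18,0,0,0,24],[-47,0,-19,0,0,0,24],[-55,0,-19,0,0,0,24],[-63,0,-19,0,0,0,24],[-72,0,-17,0,0,0,24],[-80,0,-15,0,0,0,24],[-88,0,-12,0,0,0,24],[-96,0,-8,0,0,0,24],[-103,0,-4,0,0,0,24],[-110,0,2,0,0,0,24],[-116,0,8,0,0,0,24],[-121,0,14,0,0,0,24],[-126,0,21,0,0,0,24],[-126,0,21,0,0,0,24]]'; python3 -c "
from h import *
s=read_state();print(own(s['eef_pos']))"
```

```text
t: 8.0
eef_pos: [0.4605, 0.0258, 0.1532]
orientation: [-180.0, 0.1, 10.8]
ft_force: [-5.3, 3.6, 2.9]
opening: 0.0317
finger_force: 6.0
[-109.3979687     0.35002577  153.16922159]
```

```bash
python3 -m inch '[[0,0,0,0,0,0,60],[0,0,0,0,0,0,60],[0,0,0,0,0,0,60],[0,0,0,0,0,0,60],[0,0,0,0,0,0,60],[0,0,-25,0,0,0,60],[5,0,-50,0,0,0,0],[5,0,-50,0,0,0,0],[5,0,-50,0,0,0,0],[5,0,-50,0,0,0,0],[5,0,-50,0,0,0,0],[5,0,-50,0,0,0,0],[5,0,-50,0,0,0,0],[5,0,-50,0,0,0,0]]'; python3 -c "
from h import *
s=read_state();print(own(s['eef_pos']),s['opening'])
p,d=camera('scene');cv2.imwrite('pics/s3.png',cv2.resize(p[100:320,170:460,::-1],None,fx=2.5,fy=2.5))"
```

```text
t: 9.17
eef_pos: [0.4673, 0.0267, 0.2032]
orientation: [-180.0, 0.0, 10.8]
ft_force: [-0.9, 0.7, -0.1]
opening: 0.012
finger_force: 0.0
[-1.02554086e+02 -1.20955059e-01  2.03182447e+02] 0.012040192155852713
```

View pics/s3.png

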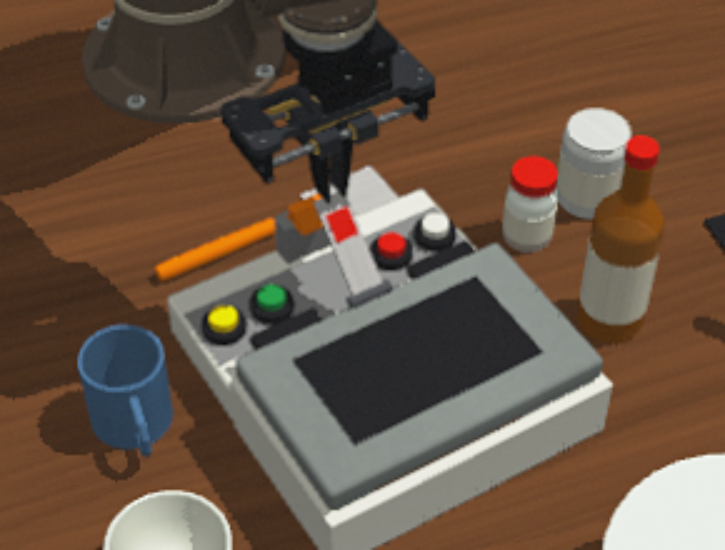

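The lid is shut and the hasp (pad at (342,224)) is raised in front of the catch (305,215), with the closed tips above its pad. Next I press down.

```bash
python3 -m inch '[[-1,0,12,0,0,0,0],[-1,0,24,0,0,0,0],[-1,0,30,0,0,0,0],[-1,0,36,0,0,0,0],[-1,0,42,0,0,0,0],[-1,0,48,0,0,0,0],[-1,0,54,0,0,0,0],[-1,0,56,0,0,0,0],[-1,0,58,0,0,0,0],[-1,0,60,0,0,0,0],[-1,0,61,0,0,0,0],[-1,0,62,0,0,0,0]]'
```

```text
t: 10.22
eef_pos: [0.4665, 0.0265, 0.1417]
orientation: [180.0, -0.0, 10.8]
ft_force: [-1.0, -0.5, 0.1]
opening: 0.0003
finger_force: 0.1
```

```bash
python3 -m inch '[[0,0,1,0,0,0,0],[0,0,2,0,0,0,0],[0,0,3,0,0,0,0],[0,0,4,0,0,0,0],[0,0,5,0,0,0,0],[0,0,6,0,0,0,0]]'
```

```text
t: 10.72
eef_pos: [0.4663, 0.0264, 0.1368]
orientation: [180.0, -0.0, 10.8]
ft_force: [-5.1, 0.5, 24.2]
opening: 0.0004
finger_force: 11.8
```

```bash
python3 -m inch '[[0,0,0.5,0,0,0,0],[0,0,1,0,0,0,0],[0,0,1.5,0,0,0,0],[0,0,1.5,0,0,0,0]]'
```

```text
t: 11.05
eef_pos: [0.4665, 0.0264, 0.1341]
orientation: [180.0, -0.0, 10.8]
ft_force: [-0.9, 0.2, 2.6]
opening: 0.0007
finger_force: 1.5
```

Force dropped, so it is passing the slope; continue gently to the bottom (tip ≈ 110.5, TCP ≈ 129.5).

```bash
python3 -m inch '[[0,0,0.7,0,0,0,0],[0,0,1.4,0,0,0,0],[0,0,2.1,0,0,0,0],[0,0,2.8,0,0,0,0],[0,0,3.5,0,0,0,0],[0,0,3.5,0,0,0,0]]'
```

```text
t: 11.55
eef_pos: [0.4664, 0.0265, 0.1305]
orientation: [180.0, 0.0, 10.8]
ft_force: [-1.2, -0.5, 2.9]
opening: 0.0008
finger_force: 1.6
```

```bash
python3 -m inch '[[0,0,0.5,0,0,0,0],[0,0,1,0,0,0,0],[0,0,1.5,0,0,0,0],[0,0,2,0,0,0,0],[0,0,2,0,0,0,0]]'
```

```text
t: 11.97
eef_pos: [0.4663, 0.0265, 0.1292]
orientation: [180.0, -0.0, 10.8]
ft_force: [-5.2, -1.7, 15.6]
opening: 0.0002
finger_force: 7.8
```

```bash
python3 -m inch '[[0,0,-25,0,0,0,0],[0,0,-50,0,0,0,0],[1,40,-60,0,0,0,0],[1,80,-60,0,0,0,0],[1,119,-60,0,0,0,0],[1,119,-60,0,0,0,0],[1,119,-60,0,0,0,0]]'; python3 - <<'E'
from h import *
np.set_printoptions(precision=4,suppress=True)
s=read_state();print(s['eef_pos'],own(s['eef_pos']))
c=calibration('scene');p,d=camera('scene');cv2.imwrite('pics/s4.png',cv2.resize(p[140:280,220:400,::-1],None,fx=4,fy=4,interpolation=cv2.INTER_CUBIC))
cw=calibration('wrist');pw,dw=camera('wrist');cv2.imwrite('pics/w4.png',pw[:,:,::-1])
ct=calibration('top');p,dt=camera('top')
for t in [(303,245),(306,270),(309,285),(310,295),(312,303),(313,310)]: print(t,own(world(ct,[t],dt)[0]),p[t[1],t[0]])
E
```

```text
t: 12.55
eef_pos: [0.4897, -0.0917, 0.1882]
orientation: [-180.0, 0.0, 10.6]
ft_force: [-0.2, 0.1, 0.3]
opening: 0.0005
finger_force: 0.0
[ 0.4897 -0.0917  0.1882] [-102.7375 -120.6013  188.2368]
(303, 245) [-27.658   -2.4459 112.794 ] [97 97 96]
(306, 270) [-71.4091  -0.0989 110.7083] [201 195 192]
(309, 285) [-98.0215  -0.733  111.6551] [213  59  54]
(310, 295) [-115.1584    0.5298  110.9278] [205 145 142]
(312, 303) [-129.8142   -0.4691  117.9994] [193 114  63]
(313, 310) [-142.531    -0.0791  128.7441] [202 119  53]
```

View pics/s4.png

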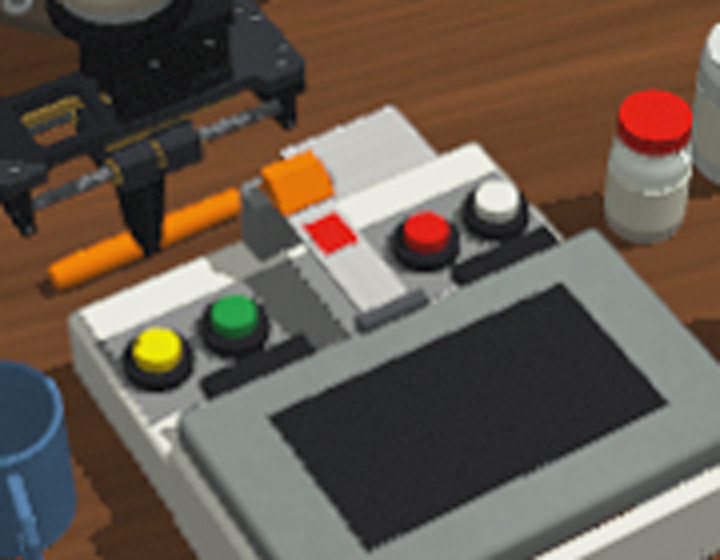

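View pics/w4.png

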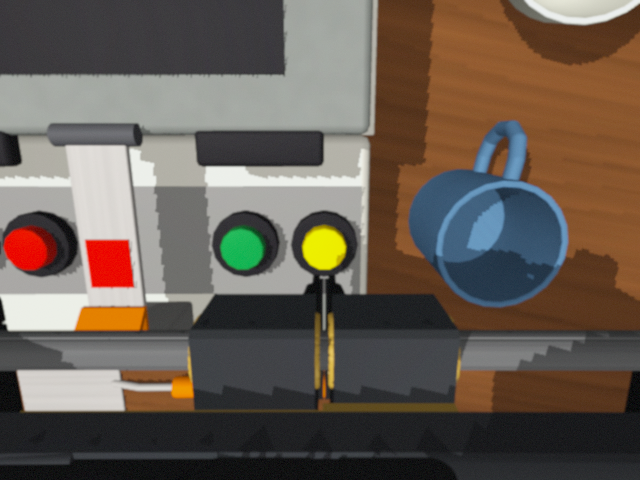

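Hasp level (top 111 mm along its length) with the orange nose over its end; the tips at (322,285) line up with yellow (323,247). I press yellow, then check.

```bash
python3 -m inch '[[0,-2,35,0,0,0,0],[0,-2,65,0,0,0,0],[0,-2,80,0,0,0,0],[0,-2,85,0,0,0,0],[0,-2,88,0,0,0,0],[0,-2,90,0,0,0,0],[0,-2,92,0,0,0,0],[0,-2,93,0,0,0,0],[0,-2,93,0,0,0,0]]'
```

```text
t: 13.45
eef_pos: [0.4897, -0.0882, 0.0963]
orientation: [180.0, -0.1, 10.8]
ft_force: [-0.2, 2.3, 4.1]
opening: 0.0002
finger_force: 2.1
```

```bash
python3 -m inch '[[0,0,0.5,0,0,0,0],[0,0,1,0,0,0,0],[0,0,1.5,0,0,0,0],[0,0,1.5,0,0,0,0]]'
```

```text
t: 13.78
eef_pos: [0.4897, -0.0883, 0.0951]
orientation: [180.0, -0.1, 10.8]
ft_force: [-1.9, 4.3, 15.1]
opening: 0.0008
finger_force: 7.4
```

```bash
python3 -m inch '[[0,0,-20,0,0,0,0],[0,0,-40,0,0,0,0],[0,0,-40,0,0,0,0],[0,-25,-40,0,0,0,0],[0,-51,-40,0,0,0,0],[0,-51,-40,0,0,0,0],[0,-51,-20,0,0,0,0],[0,-51,-10,0,0,0,0],[0,-51,-6,0,0,0,0],[0,-51,-4,0,0,0,0],[0,-51,-2,0,0,0,0],[0,-51,-1,0,0,0,0],[0,-51,0,0,0,0,0],[0,-51,0,0,0,0,0]]'; python3 -c "
from h import *
print(own(read_state()['eef_pos']))"
```

```text
t: 14.95
eef_pos: [0.4795, -0.0383, 0.0951]
orientation: [180.0, -0.0, 10.8]
ft_force: [-5.6, 1.2, 13.2]
opening: 0.0005
finger_force: 6.9
[-102.69052275  -66.27023574   95.13518556]
```

Green is bottomed too (13 N, same height). Lift clear and verify.

```bash
python3 -m inch '[[0,0,-30,0,0,0,0],[0,0,-70,0,0,0,0],[0,0,-110,0,0,0,0],[-20,80,-150,0,0,0,0],[-40,160,-180,0,0,0,0],[-40,160,-180,0,0,0,0],[-40,160,-180,0,0,0,0],[-40,160,-180,0,0,0,0],[-40,160,-180,0,0,0,0]]'; python3 - <<'E'
from h import *
np.set_printoptions(precision=4,suppress=True)
c=calibration('scene');p,d=camera('scene');cv2.imwrite('pics/s5.png',p[100:360,170:500,::-1].repeat(2,0).repeat(2,1))
ct=calibration('top');p,dt=camera('top')
for t in [(241,301),(270,296),(346,283),(375,278),(306,270),(310,295),(312,303),(313,310)]: print(t,own(world(ct,[t],dt)[0]))
E
```

```text
t: 15.7
eef_pos: [0.4705, -0.2057, 0.2755]
orientation: [179.8, -0.1, 10.6]
ft_force: [-0.4, 0.5, -0.2]
opening: 0.0008
finger_force: 0.0
(241, 301) [-101.4539  121.7581   81.8185]
(270, 296) [-101.7567   70.1281   82.3233]
(346, 283) [-102.5012  -65.7617   82.1243]
(375, 278) [-102.694  -117.8526   82.0647]
(306, 270) [-71.455   -0.0984 111.0309]
(310, 295) [-115.2183    0.5303  111.5317]
(312, 303) [-129.8475   -0.4683  118.3892]
(313, 310) [-142.5397   -0.0789  128.8621]
```

View pics/s5.png

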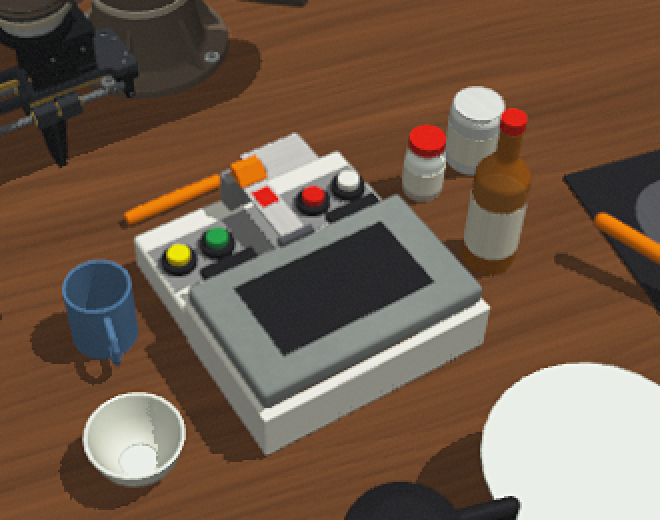

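The picture shows the lid shut, hasp latched (pad at (265,196), catch at (248,171)), all keys up at 82 mm, bystanders standing and the arm clear.

```bash
python3 -c "
from cell import *
print(finish_job())"
```

```text
the job is handed in; nothing more can be done
None
```

I handed in the job at about 16 s of robot time: the lid is shut, the hasp is latched under the catch, yellow and then green were each pressed to the bottom and came back up, and the bystanders look undisturbed; `finish_job()` returned no verdict.

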